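# Run the spindle through a new label roll in the bench dispenser

### The arm

A 6-joint arm with a two-finger parallel gripper is mounted at the origin on the work surface. World frame = base frame: x ahead of the robot, y to its left, z up, the work surface at z = 0. Lengths are in m, angles in degrees, forces in N, time in s.
With the tool pointing down it reaches from about 0.25 to 0.725 m from the base axis. Payload 9.7 kg.
Tool frame: the origin (TCP) lies between the finger pads; the fingertips stand 19 mm ahead of it and the grasp point (between the pads) is the TCP; x points along the fingers, y is the direction in which the jaws open and shut, and the axes are right-handed (so a half turn about x gives the same grasp; the last joint's range is limited). The gripper opens to 85 mm and grips with 20 to 120 N. Pads are 22 mm wide; open, the fingers measure 114 mm over their backs; the gripper's body (76 mm by 85 mm) begins 54 mm behind the grasp point. The pads swing forward as they close: fully open they stand 13 mm farther back than shut.
Start: joints at [-76.203, 4.979, 10.078, 95.1, 0, 90], TCP at [0.131, -0.534, 0.25] pointing down, gripper open.
Joint ranges: [-179.16, 179.16], [-48.56, 103.87], [-65.8, 70.77], [-126.05, 130.52], [-82.76, 87.17], [-180, 180]. Speed limits (degrees/s): [127.2, 127.2, 147.25, 180, 180, 180].

### API

Orientations are given as [roll, pitch, yaw] about the fixed x, y, z axes, in that order (R = Rz(yaw) Ry(pitch) Rx(roll)).
In Python, from workcell import bot gives the robot as it stands. The module is installed in compiled form; this text tells all that it offers.
- The arm moves only by the shell command python3 -m handwheel 'ROWS' [FORCE]. ROWS is JSON, a list of rows, each a list of 7 numbers: the turn, a rotation vector about the tool's x, y, z in degrees, then the shift along the tool's x, y, z in m, then the closure, from -1 (fully open) to 1 (shut), so that 0 is half open. In form: [[ax, ay, az, dx, dy, dz, fingers], ...]. A call has 1 to 20 rows; each row is the pose to reach, as a shift and turn from the pose commanded when the call began, along the tool's axes at that moment; what a row does not reach only later rows make up. A row lasts 1/8 s, in which the tool goes at most 62.5 mm and 10.7 degrees, less where a joint would pass 70% of its speed; a pose out of reach is approached as far as the arm can. A call with a gripper value outside its range is refused whole. The fingers move at their own pace and stop on an object; FORCE is the grip in N (left out, the last holds). Time passes only in rows, so rows that repeat a pose let the fingers close. It gives the time, the measured TCP pose, the force and the opening at its end, in the units of the state.
- bot.get_obs(): the state, without advancing time (a new reading comes with each control period).
- bot.camera(name): name is "scene" or "side" or "wrist"; returns a dict with "frame" (400x640x3 uint8, red, green, blue), "fx", "fy", "cx", "cy" (pixels), "R" (3x3) and "t" (3): a world point X has camera coordinates R X + t; the wrist camera has in their place "tool_from_camera" (4x4, takes a point from camera to tool coordinates, whose origin is the TCP and whose axes are the tool frame's). Camera axes: x right, y down, z forward; pixel columns grow to the right and rows downward; lengths in m; the calibration is good to about 2 mm. A picture is of the moment at which its call begins: read the wrist's pose just before it. There is no depth.
- bot.job_done(): hands the job in, once; it reports no verdict.
Trained networks look in a picture, given as the dict that the camera call returned (one of the last four; its "shot" number tells which), for a name from the list of things; names that differ only in an ending like _2 or _b are one class to them, and where a whole thing is asked for, a point or a joint stands for the part that bears it (a point fixed in the world has none). Each returns a list of dicts, best first, with "conf" (0 to 1); they miss things now and then, are a little off and sometimes report something else, mostly with a low value. They report only what shows in the picture. A call takes as long as a camera call. They do not tell look-alikes from the thing itself.
- bot.look_for(name, picture): "bbox" ([left, top, width, height] as shares, 0 to 1, of the picture: columns of its width, rows of its height, round what is visible of it).
- bot.tip_of(name, picture): "centre" ([column, row] as shares, 0 to 1, of the picture: columns of its width, rows of its height: a listed point, or the origin of a listed thing).
The state is a dict: "time": time; "q": joint angles; "qd": joint speeds; "joint_efforts": joint torques, N m; "ee_pos": TCP position; "tcp_rot": TCP orientation; "wrist_force": force on the tool from outside, world axes, zero at the start; "torque": the same for the moment, N m; "opening": finger opening in m.
Only numpy, scipy, OpenCV 4.12 (cv2) and the standard library are available. Lean on these libraries where they do the work, as an engineer would, in place of code of your own. Each camera call takes 0.05 s, during which the arm holds its last target.

### The job

A new roll of labels has been set down in the bench dispenser, with the spindle drawn back to make room. Run the spindle in through the core of the roll and on through the small hole of the far bearing plate, all the way until its collar is home against the brass bush. Leave the parcel, the tape and the stamp where they are.

Things in the scene. Friction and masses are not known exactly. Their poses are not given: they have to be found in the camera images.
- dispenser: Grey steel label dispenser, screwed down. Origin: centre of the underside of its base (150 x 170 mm). y runs along the spindle axis from near to far cheek, z up; axis at x = 0, z = 85. Cheeks 110 wide, tops at z = 108. Space for the roll from y = -48 to 48; two 10 mm tie bars along y at x = -30 and 30, z = 26, carry it. The far cheek (y = 53 to 56) has a 28 x 35 mm window.
- bush_mouth (a point): Centre of the mouth of the near cheek's round brass bush (y = -92, z = 85 in the dispenser). The bush, 36 mm outside, plain bore 21.6, runs from here to y = -48. The spindle's 20 mm shaft rocks in this play, so its nose can swing some 4 mm up, down and sideways at the far end.
- spindle: Loose steel spindle, 220 mm, 160 g, greased shaft. Origin: on its axis at the collar's inner face; +y to the nose; may spin about y. Shaft 20 dia. to y = 129, taper to 10 dia. at 139, 10 dia. to 150, edge chamfered 0.7. Handle: black collar 38 dia., y = 0 to -6; red grip 30 dia. to y = -38; black tail 18 dia. to -70. Home: collar on the bush mouth (origin at the dispenser's y = -92).
- spindle_tip (a point): Centre of the nose's end, y = 150 on the spindle. Starts near the near cheek's inner face (spindle origin about y = -194 in the dispenser); home, at y = 58. The FAR HOLE, plain, 11.5 mm, is in a dark bearing plate 76 x 34 x 5 (inner face y = 48) clamped by hand over the window: x = 0, but its height varies, z = 86.5 to 89, is not reported and must be felt for.
- grip_end (a point): Centre of the handle's flat end, y = -70 on the spindle. Drawn out, it hangs up to 25 mm below the axis and levels as it goes in (push of 3 to 18 N). Under the roll, the nose hangs 2 to 4 mm low and strikes the plate (origin at y = -102). Pressing the tail 1 to 4 mm down (3 to 13 N) raises nose and roll past the hole, to 4 mm high; eased off under a light push, the nose slides down the plate.
- roll: Loose roll of white labels, 100 mm dia., 80 wide, about 340 g; brown core with a 40 mm bore. Origin: its centre; y is the core's axis. It rests on the tie bars, axis along the dispenser's y, the top of its bore 7.5 mm above the spindle axis, 2.5 mm lower than the top of the level shaft: the nose goes in under the top of the bore and the taper lifts the roll when pushed.
- parcel: Loose brown cardboard parcel 150 x 100 x 70 mm, a bystander. Origin: centre of its underside.
- tape: Loose roll of brown packing tape lying flat, 100 mm dia., 48 high, a bystander. Origin: centre of its underside.
- stamp: Loose hand stamp, black base 60 x 30 mm, wooden handle, 74 high, a bystander. Origin: centre of its underside.
Mind the look-alikes: they are no part of the job. Several things have the shape of the spindle; the one meant has the colours described above.

How it is judged (in metres and radians):
At the end, for the whole second after the job is handed in: The spindle is home: its collar within 3 mm of the bush mouth, its nose out through the hole of the far bearing plate; the roll is threaded on it between the cheeks; both at rest; parcel, tape and stamp within 20 mm of where they were (y of spindle in the frame of dispenser above -0.095 m and y of spindle_tip in the frame of dispenser above 0.054 m and x of spindle_tip in the frame of dispenser between -0.006 and 0.006 m and z of spindle_tip in the frame of dispenser between 0.078 and 0.093 m and x of roll in the frame of dispenser between -0.012 and 0.012 m and z of roll in the frame of dispenser between 0.065 and 0.085 m and angle between the y axis of roll and the y axis of dispenser, either way round below 0.15 rad and linear speed of spindle below 0.02 m/s and linear speed of roll below 0.03 m/s and distance of each of parcel, tape, stamp from where it was at the start of the episode below 0.02 m); the robot touches nothing.
It fails at once if the parcel is pushed more than 20 mm from its place (distance of parcel from where it was at the start of the episode above 0.02 m).
It fails at once if the tape is pushed more than 20 mm from its place (distance of tape from where it was at the start of the episode above 0.02 m).
It fails at once if the stamp is pushed more than 20 mm from its place (distance of stamp from where it was at the start of the episode above 0.02 m).
It also fails if it takes over 51 s, if anything falls off the work surface, if the arm or the gripper's body presses on something with over 40 N, if the wrist force passes 120 N, or if a joint passes its speed limit or range.

## Working session

There is one attempt and no reset: what is moved stays moved. The work goes in short steps, Python scripts to look and compute and a shell command to move; the robot and the scene stay as the last step left them, time stands still between calls to the robot, and variables do not carry over. Pictures are saved under pics/ and viewed, and the job is handed in when it is done.

```bash
mkdir -p pics; cat > h.py <<'E'
import numpy as np,cv2
from workcell import bot
from scipy.spatial.transform import Rotation as Rn
def save(c,n): cv2.imwrite('pics/'+n+'.png',c['frame'][:,:,::-1])
def ray(c,px):
    d=np.array([(px[0]-c['cx'])/c['fx'],(px[1]-c['cy'])/c['fy'],1.])
    if 'tool_from_camera' in c:
        o=bot.get_obs();T=np.array(c['tool_from_camera']);Rt=Rn.from_euler('xyz',o['tcp_rot'],degrees=True).as_matrix()
        return Rt@T[:3,3]+np.array(o['ee_pos']),Rt@T[:3,:3]@d
    R=np.array(c['R']);t=np.array(c['t']);return -R.T@t,R.T@d
def tri(rs):
    A=np.zeros((3,3));b=np.zeros(3)
    for o,d in rs:
        d=d/np.linalg.norm(d);P=np.eye(3)-np.outer(d,d);A+=P;b+=P@o
    x=np.linalg.solve(A,b);return x,[np.linalg.norm(np.cross(x-o,d/np.linalg.norm(d))) for o,d in rs]
def proj(c,X):
    if 'tool_from_camera' in c:
        o=bot.get_obs();T=np.array(c['tool_from_camera']);Rt=Rn.from_euler('xyz',o['tcp_rot'],degrees=True).as_matrix()
        p=T[:3,:3].T@(Rt.T@(np.array(X)-o['ee_pos'])-T[:3,3])
    else: p=np.array(c['R'])@X+np.array(c['t'])
    return p[0]/p[2]*c['fx']+c['cx'],p[1]/p[2]*c['fy']+c['cy']
E
python3 - <<'E'
from h import *
print(bot.get_obs())
for n in ('scene','side','wrist'):
    c=bot.camera(n);save(c,n+'0');print(n,c['fx'],c['cx'],c['cy'],c.get('t'))
    for k in ('dispenser','bush_mouth','spindle','spindle_tip','grip_end','roll','parcel','tape','stamp'):
        print(k,[(round(r['conf'],2),round(r['centre'][0]*640),round(r['centre'][1]*400)) for r in bot.tip_of(k,c)][:4])
E
```

```text
{'time': 0.0, 'q': array([-7.62037939e+01,  5.01219932e+00,  1.00349422e+01,  9.51002365e+01,
        7.95515384e-04,  8.99979695e+01]), 'qd': array([-0.04880517, -0.10038252,  0.04676268, -0.0589378 , -0.05847633,
       -0.01057076]), 'joint_efforts': array([-3.83158665e-03, -5.20387387e+01,  4.64802432e+01,  1.62730302e-02,
       -2.75606089e-05,  1.31642076e-05]), 'ee_pos': array([ 0.13111286, -0.53393308,  0.24957688]), 'tcp_rot': array([-90.59018294,  89.92250233, 103.20805307]), 'wrist_force': array([-0.57086019, -0.69638465,  0.08894824]), 'torque': array([0.00348614, 0.00162128, 0.02324769]), 'opening': 0.08555186474699969}
scene 497.8064319828064 314.3802012119267 205.7359159377449 [-0.42138758 -0.24595717  1.74069745]
dispenser [(0.72, 350, 198)]
bush_mouth [(0.92, 325, 190)]
spindle [(0.83, 296, 205), (0.74, 331, 271), (0.34, 326, 191)]
spindle_tip [(0.87, 287, 246), (0.55, 337, 179)]
grip_end [(0.84, 273, 220), (0.62, 357, 286)]
roll [(0.95, 352, 180)]
parcel [(0.6, 395, 162)]
tape [(0.94, 208, 294), (0.23, 276, 221)]
stamp [(0.84, 162, 256)]
side 403.7509950264356 322.5627375663609 202.20907154017576 [0.42051053 0.35857713 1.03176149]
dispenser [(0.81, 290, 237)]
bush_mouth [(0.76, 314, 211)]
spindle [(0.79, 338, 194), (0.77, 315, 170)]
spindle_tip [(0.76, 345, 190)]
grip_end [(0.92, 297, 160), (0.64, 358, 189)]
roll [(0.92, 292, 223)]
parcel [(0.68, 232, 291)]
tape [(0.97, 399, 160), (0.74, 340, 195)]
stamp [(0.69, 338, 197), (0.6, 445, 186)]
wrist 343.83798664520737 315.62592986269124 198.83062495619185 None
dispenser []
bush_mouth []
spindle []
spindle_tip []
grip_end []
roll []
parcel []
tape []
stamp []
```

View pics/scene0.png

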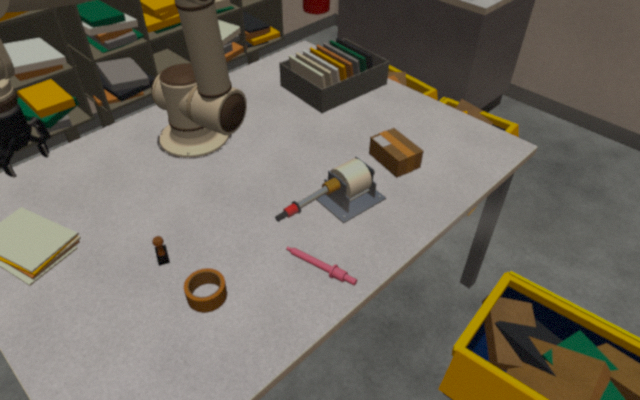

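View pics/side0.png

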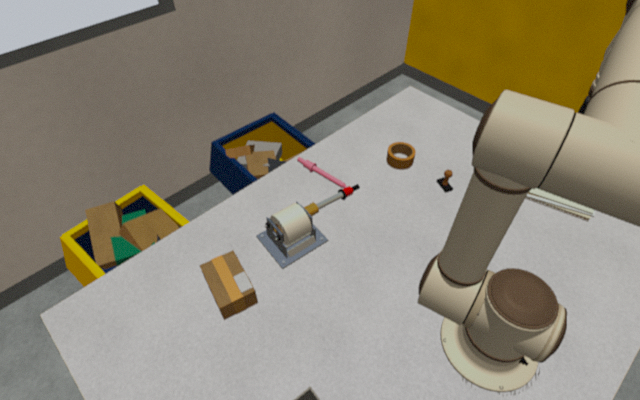

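View pics/wrist0.png

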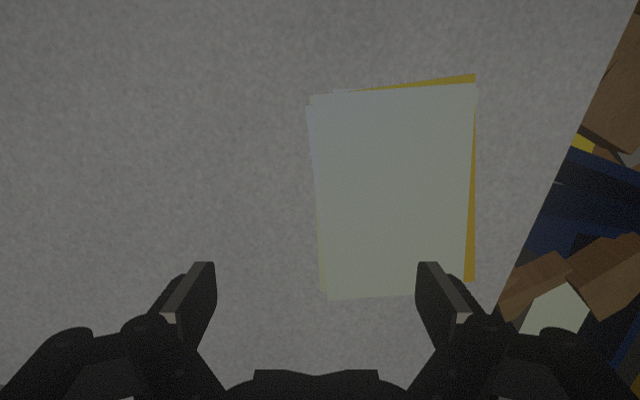

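The real spindle (black tail at scene (276,218), red grip at (291,210)) is in the bush. The pink spindle at scene (320,265) is a decoy lying on the bench. Next I triangulate.

```bash
python3 - <<'E'
from h import *
S=bot.camera('scene');D=bot.camera('side')
P={'grip_end':((273,220),(358,189)),'bush':((325,190),(314,211)),'roll':((352,180),(292,223)),'disp':((350,198),(290,237)),'parcel':((395,162),(232,291)),'tape':((208,294),(399,160)),'stamp':((162,256),(445,186)),'collar':((297,206),(343,194))}
# subpixel
for k in ('grip_end','bush_mouth','roll','dispenser','spindle'):
    for c in (S,D): print(k,[(np.round(np.array(r['centre'])*[640,400],1),round(r['conf'],2)) for r in bot.tip_of(k,c)])
for k,(a,b) in P.items():
    x,e=tri([ray(S,a),ray(D,b)]);print(k,x.round(4),np.round(e,4))
for n,c in (('S',S),('D',D)):
    f=c['frame']; 
cv2.imwrite('pics/s1.png',cv2.resize(S['frame'][130:270,250:430,::-1],None,fx=4,fy=4,interpolation=cv2.INTER_CUBIC))
cv2.imwrite('pics/d1.png',cv2.resize(D['frame'][150:280,230:390,::-1],None,fx=4.5,fy=4.5,interpolation=cv2.INTER_CUBIC))
E
```

```text
grip_end [(array([276.4, 220.5]), 0.96), (array([353.8, 284.9]), 0.84), (array([298.1, 207. ]), 0.73)]
grip_end [(array([293.8, 237. ]), 0.68), (array([358.4, 187.5]), 0.67)]
bush_mouth [(array([326.3, 188.3]), 0.98)]
bush_mouth [(array([316.1, 211.2]), 0.65)]
roll [(array([348.5, 179.3]), 0.86)]
roll [(array([294.3, 222.1]), 0.76)]
dispenser [(array([348.7, 198.1]), 0.59)]
dispenser []
spindle [(array([297.8, 207.3]), 0.88), (array([331.7, 271.6]), 0.61)]
spindle [(array([314.2, 172.5]), 0.81), (array([338. , 194.8]), 0.78)]
grip_end [ 0.5587 -0.116   0.0601] [0.0028 0.0028]
bush [0.5814 0.06   0.0737] [0.0009 0.0009]
roll [0.5998 0.143  0.0716] [0.007 0.007]
disp [0.6026 0.1457 0.001 ] [0.0008 0.0008]
parcel [ 0.5809  0.3858 -0.0079] [0.0047 0.0047]
tape [ 0.5916 -0.3715  0.0028] [0.0018 0.0018]
stamp [ 3.989e-01 -3.842e-01  1.000e-04] [0.0028 0.0028]
collar [ 0.5716 -0.0482  0.0765] [0.0046 0.0046]
```

View pics/s1.png

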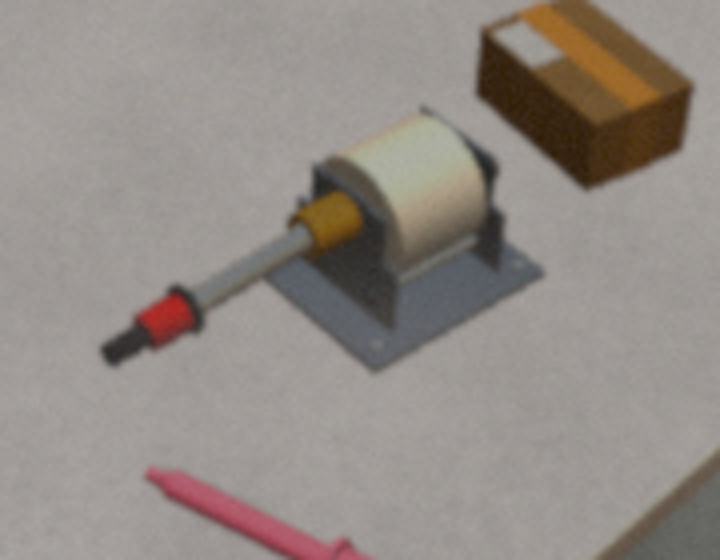

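View pics/d1.png

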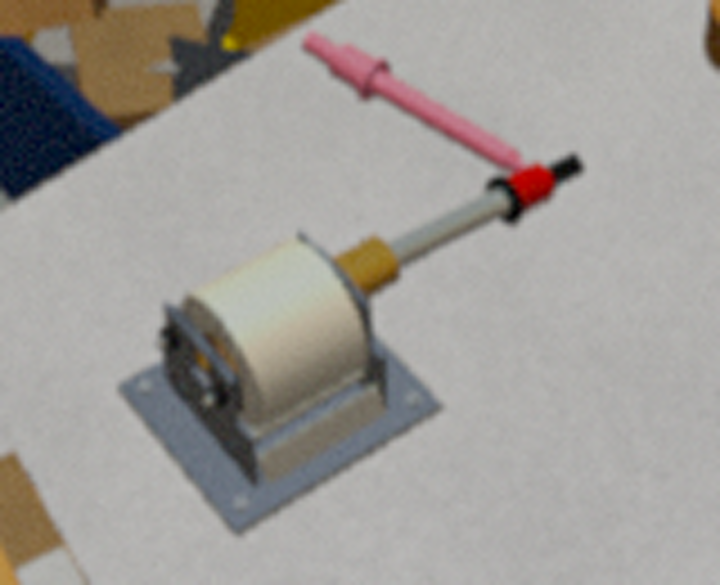

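```bash
python3 - <<'E'
from h import *
from scipy.optimize import least_squares
S=bot.camera('scene');D=bot.camera('side')
for h in (0.004,):
  for n,c,p in (('S',S,(343.75,222.75)),('S',S,(385.75,198)),('D',D,(256.7,236)),('D',D,(282.9,268.7)),('D',D,(327.8,240.4))):
    o,d=ray(c,p);x=o+d*(h-o[2])/d[2];print(n,p,x.round(4))
print('cam pos',ray(S,(0,0))[0],ray(D,(0,0))[0])
obs=[('S',(.075,-.085),(343.75,222.75)),('S',(.075,.085),(385.75,198)),('D',(.075,.085),(256.7,236)),('D',(-.075,.085),(282.9,268.7)),('D',(-.075,-.085),(327.8,240.4))]
def f(v,full=False):
    x,y,w=v;r=[]
    for n,(a,b),p in obs:
        X=[x+a*np.cos(w)-b*np.sin(w),y+a*np.sin(w)+b*np.cos(w),.004]
        r+=list(np.array(proj(S if n=='S' else D,X))-p)
    return np.array(r)
r=least_squares(f,[.6,.145,-.12]);print(r.x,np.degrees(r.x[2]),r.fun.round(1))
x,y,w=r.x
def W(X):
    return [x+X[0]*np.cos(w)-X[1]*np.sin(w),y+X[0]*np.sin(w)+X[1]*np.cos(w),X[2]]
for c,o,sc,nm in ((S,(250,130),4,'s2'),(D,(230,150),4.5,'d2')):
    im=cv2.resize(c['frame'][o[1]:o[1]+140,o[0]:o[0]+180,::-1],None,fx=sc,fy=sc,interpolation=cv2.INTER_CUBIC)
    for X in [(a,b,.004) for a in(-.075,.075) for b in (-.085,.085)]+[(a,b,.108) for a in(-.055,.055) for b in (-.048,.056)]+[(0,-.092,.085),(0,-.092,.103),(0,-.048,.103),(0,-.264,.085),(0,-.264,.06)]:
        p=(np.array(proj(c,W(X)))-o)*sc;cv2.circle(im,(int(p[0]),int(p[1])),3,(0,255,0),-1)
    cv2.imwrite('pics/'+nm+'.png',im)
print('bush',np.round(W((0,-.092,.085)),4),'grip_end',np.round(W((0,-.264,.06)),4))
E
```

```text
S (343.75, 222.75) [0.663  0.0534 0.004 ]
S (385.75, 198) [0.6811 0.2203 0.004 ]
D (256.7, 236) [0.6745 0.2185 0.004 ]
D (282.9, 268.7) [0.5277 0.2362 0.004 ]
D (327.8, 240.4) [0.5101 0.0712 0.004 ]
cam pos [ 1.3129281  -0.71320964  1.0176649 ] [-0.00940217  0.59281699  1.00916701]
[ 0.59478807  0.14458379 -0.1024072 ] -5.8675001060883885 [-0.8 -0.2 -0.5 -0.7 -1.5 -0.1 -0.4 -0.1  0.5 -0.9]
bush [0.5854 0.0531 0.085 ] grip_end [ 0.5678 -0.118   0.06  ]
```

View pics/s2.png

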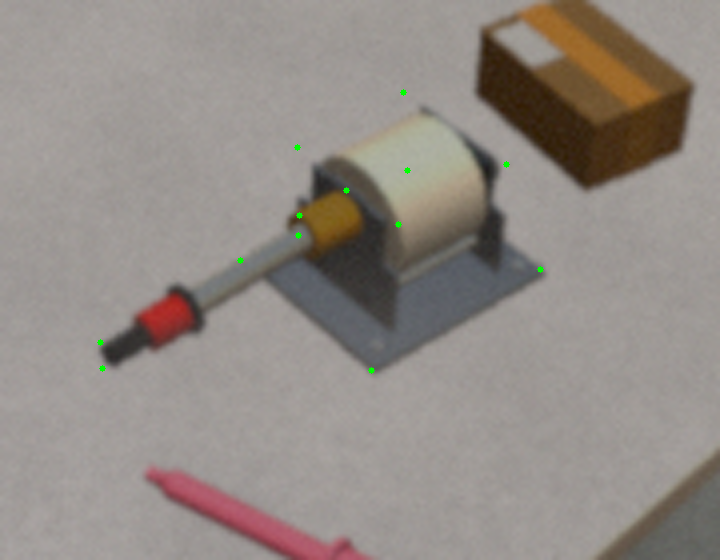

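View pics/d2.png

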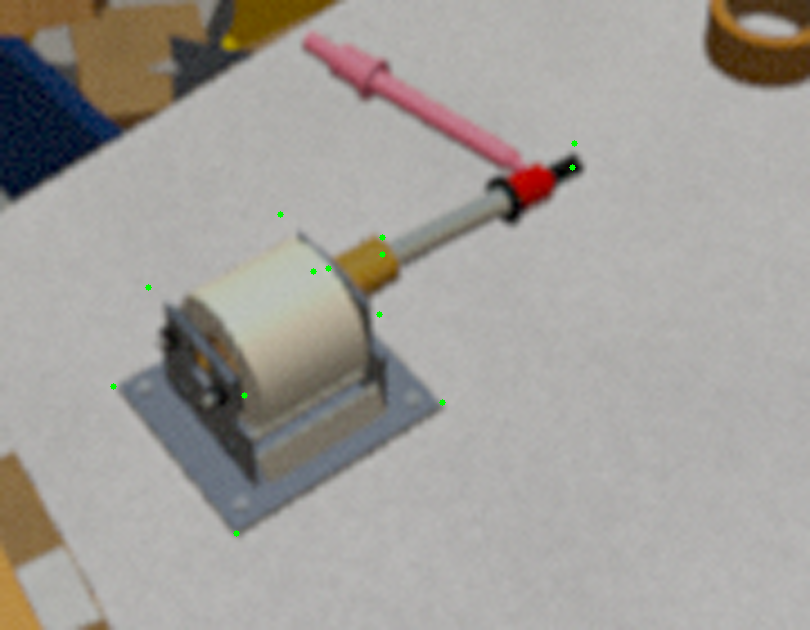

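```bash
cat >> h.py <<'E'
def plan(pos,Rt):
    "rotvec(deg) and shift in current tool axes"
    o=bot.get_obs();R0=Rn.from_euler('xyz',o['tcp_rot'],degrees=True).as_matrix()
    print('turn',Rn.from_matrix(R0.T@Rt).as_rotvec(degrees=True).round(2),'shift',(R0.T@(np.array(pos)-o['ee_pos'])).round(4))
def down(w,s=1):
    y=s*np.array([np.cos(w),np.sin(w),0]);x=np.array([0,0,-1.]);return np.c_[x,y,np.cross(x,y)]
E
python3 - <<'E'
from h import *
o=bot.get_obs();print(o['time']);print(Rn.from_euler('xyz',o['tcp_rot'],degrees=True).as_matrix().round(3))
print(bot.camera('wrist')['tool_from_camera'])
w=np.radians(-6.5)
for s in (1,-1):
    print(s);plan([.572,-.09,.25],down(w,s))
E
```

```text
2.2
[[-0.     0.239 -0.971]
 [-0.    -0.971 -0.239]
 [-1.     0.     0.   ]]
[[ 4.56926117e-04 -3.03570508e-01  9.52808867e-01 -1.23238060e-01]
 [ 9.99999628e-01 -5.57932480e-04 -6.57317343e-04  6.37115275e-04]
 [ 7.31145175e-04  9.52808814e-01  3.03570140e-01 -7.70409027e-02]
 [ 0.00000000e+00  0.00000000e+00  0.00000000e+00  1.00000000e+00]]
1
turn [-69.7  -0.    0. ] shift [ 3.000e-04 -3.262e-01 -5.340e-01]
-1
turn [110.3   0.    0. ] shift [ 3.000e-04 -3.262e-01 -5.340e-01]
```

```bash
python3 -m handwheel '[[55,0,0,0,-0.163,-0.267,-1],[110,0,0,0,-0.303,-0.538,-1],[110,0,0,0,-0.303,-0.538,-1],[110,0,0,0,-0.303,-0.538,-1],[110,0,0,0,-0.303,-0.538,-1],[110,0,0,0,-0.303,-0.538,-1],[110,0,0,0,-0.303,-0.538,-1],[110,0,0,0,-0.303,-0.538,-1],[110,0,0,0,-0.303,-0.538,-1],[110,0,0,0,-0.303,-0.538,-1],[110,0,0,0,-0.303,-0.538,-1],[110,0,0,0,-0.303,-0.538,-1],[110,0,0,0,-0.303,-0.538,-1],[110,0,0,0,-0.303,-0.538,-1]]'
python3 - <<'E'
from h import *
o=bot.get_obs();print(o['time'],o['ee_pos'],o['q'].round(1),o['qd'].round(1));print(Rn.from_euler('xyz',o['tcp_rot'],degrees=True).as_matrix().round(3))
c=bot.camera('wrist');save(c,'w1')
for k in ('bush_mouth','spindle','grip_end','roll','dispenser'): print(k,[(np.round(np.array(r['centre'])*[640,400],1),round(r['conf'],2)) for r in bot.tip_of(k,c)])
E
```

```text
time: 4.0
ee_pos: [0.1329, -0.3412, 0.2502]
tcp_rot: [-78.2, 78.9, 25.1]
wrist_force: [0.3, 0.2, 0.0]
opening: 0.0853
4.0 [ 0.13293863 -0.34124126  0.2502259 ] [-76.6 -18.3 -11.6  99.   10.8 179.9] [-34.5 -26.7 -19.4   5.2  -6.2   0. ]
[[ 0.174 -0.957 -0.233]
 [ 0.081 -0.222  0.972]
 [-0.981 -0.188  0.039]]
bush_mouth []
spindle []
grip_end []
roll []
dispenser [(array([ 25.6, 351.6]), 0.77)]
```

View pics/w1.png

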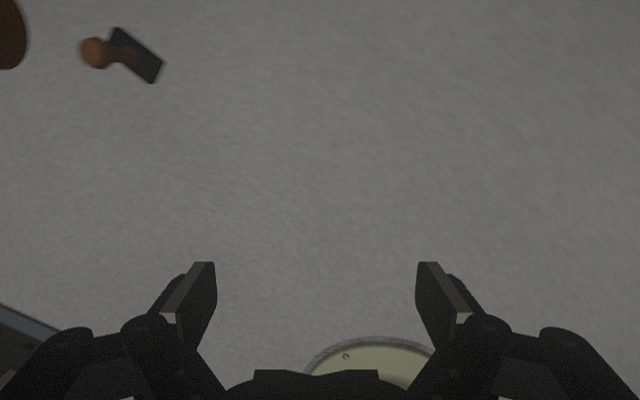

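```bash
python3 - <<'E'
from h import *
plan([.57,-.10,.25],down(np.radians(-6.5),1))
E
```

```text
turn [-159.34  -14.6     5.82] shift [ 0.096  -0.4707  0.1316]
```

```bash
python3 -m handwheel '[[-80,-7,3,0.048,-0.235,0.066,-1],[-80,-7,3,0.048,-0.235,0.066,-1],[-80,-7,3,0.048,-0.235,0.066,-1],[-80,-7,3,0.048,-0.235,0.066,-1],[-80,-7,3,0.048,-0.235,0.066,-1],[-80,-7,3,0.048,-0.235,0.066,-1],[-80,-7,3,0.048,-0.235,0.066,-1],[-80,-7,3,0.048,-0.235,0.066,-1]]'
python3 - <<'E'
from h import *
o=bot.get_obs();print(o['q'].round(1),o['qd'].round(1));print(Rn.from_euler('xyz',o['tcp_rot'],degrees=True).as_matrix().round(3))
plan([.57,-.10,.25],down(np.radians(-6.5),1))
E
```

```text
time: 5.3
ee_pos: [0.3525, -0.2201, 0.2496]
tcp_rot: [-120.3, 82.9, 64.0]
wrist_force: [0.6, 0.0, 0.4]
opening: 0.0856
[-36.4 -12.2  -6.6  97.    7.  139.1] [  1.8   1.6   1.5   1.5  -3.3 -36.7]
[[ 0.054  0.079 -0.995]
 [ 0.111 -0.991 -0.072]
 [-0.992 -0.107 -0.062]]
turn [-79.05  -7.23   2.65] shift [ 0.0247 -0.102  -0.2252]
```

```bash
python3 -m handwheel '[[-79,-7.2,2.7,0.0247,-0.102,-0.225,-1],[-79,-7.2,2.7,0.0247,-0.102,-0.225,-1],[-79,-7.2,2.7,0.0247,-0.102,-0.225,-1],[-79,-7.2,2.7,0.0247,-0.102,-0.225,-1],[-79,-7.2,2.7,0.0247,-0.102,-0.225,-1],[-79,-7.2,2.7,0.0247,-0.102,-0.225,-1],[-79,-7.2,2.7,0.0247,-0.102,-0.225,-1],[-79,-7.2,2.7,0.0247,-0.102,-0.225,-1],[-79,-7.2,2.7,0.0247,-0.102,-0.225,-1]]'
python3 - <<'E'
from h import *
o=bot.get_obs();print(o['q'].round(1),o['qd'].round(1));print(Rn.from_euler('xyz',o['tcp_rot'],degrees=True).as_matrix().round(3))
c=bot.camera('wrist');save(c,'w2')
for k in ('bush_mouth','spindle','grip_end','roll','dispenser'): print(k,[(np.round(np.array(r['centre'])*[640,400],1),round(r['conf'],2)) for r in bot.tip_of(k,c)])
E
```

```text
time: 6.42
ee_pos: [0.5702, -0.101, 0.2499]
tcp_rot: [74.6, 90.0, -22.2]
wrist_force: [-0.4, 0.2, -0.1]
opening: 0.0856
[-10.    9.   14.5  95.4  -0.   86.8] [-0.5 -0.1  0.   0.2  0.2  2.2]
[[ 0.001  0.993 -0.12 ]
 [-0.    -0.12  -0.993]
 [-1.     0.001  0.   ]]
bush_mouth []
spindle [(array([503.9, 147.5]), 0.98)]
grip_end [(array([577.5, 127.9]), 0.83)]
roll []
dispenser [(array([311.7, 193.6]), 0.6)]
```

View pics/w2.png

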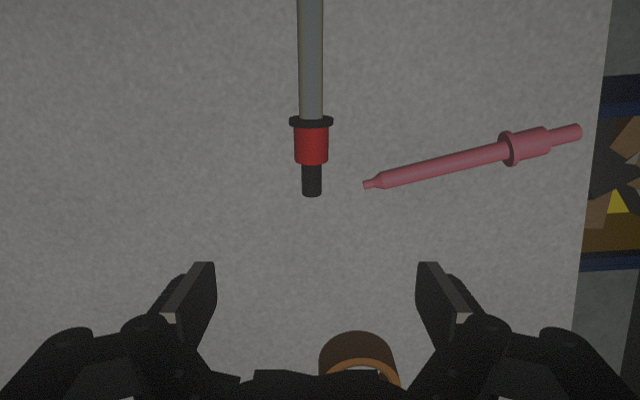

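```bash
python3 - <<'E'
from h import *
o=bot.get_obs();print(o['time'])
S=bot.camera('scene');D=bot.camera('side');C=bot.camera('wrist')
for n,a,b,w in (('collar',(296.75,206.75),(342.2,194.4),(311,121)),('end',(277.5,218.5),(357.8,186.9),(312,192))):
    for rs in ([ray(S,a),ray(D,b),ray(C,w)],[ray(S,a),ray(D,b)],[ray(S,a),ray(C,w)],[ray(D,b),ray(C,w)]):
        x,e=tri(rs);print(n,x.round(4),np.round(e,4))
f=C['frame'].astype(int)
hsv=cv2.cvtColor(C['frame'],cv2.COLOR_RGB2HSV)
g=cv2.cvtColor(C['frame'],cv2.COLOR_RGB2GRAY)
for r in (10,30,60,90,105,120,121,122,135,145,155,170,180,190):
    print(r,g[r,285:340].tolist())
E
```

```text
6.725
collar [ 0.5724 -0.0491  0.0742] [0.0039 0.0022 0.0019]
collar [ 0.5725 -0.048   0.0741] [0.003 0.003]
collar [ 0.5738 -0.0488  0.0755] [0.0028 0.0028]
collar [ 0.5716 -0.0511  0.0726] [0.0002 0.0002]
end [ 0.5647 -0.1133  0.0683] [0.0038 0.0024 0.0019]
end [ 0.5645 -0.1121  0.0678] [0.003 0.003]
end [ 0.5665 -0.113   0.0704] [0.0025 0.0025]
end [ 0.5642 -0.1163  0.0652] [0.0001 0.0001]
10 [110, 111, 114, 113, 110, 111, 109, 109, 109, 109, 110, 93, 58, 62, 72, 78, 79, 84, 84, 85, 85, 84, 84, 85, 86, 84, 82, 85, 83, 85, 85, 86, 84, 85, 86, 83, 75, 60, 110, 113, 112, 112, 114, 115, 117, 112, 113, 108, 111, 109, 108, 109, 106, 109, 106]
30 [114, 111, 111, 108, 113, 115, 111, 113, 112, 112, 114, 115, 70, 60, 72, 76, 80, 84, 84, 85, 86, 84, 85, 86, 86, 86, 85, 87, 85, 87, 86, 87, 86, 85, 86, 82, 75, 65, 115, 114, 111, 109, 108, 108, 108, 108, 109, 110, 111, 112, 111, 110, 108, 111, 117]
60 [114, 117, 112, 114, 110, 112, 115, 110, 108, 110, 111, 107, 113, 63, 66, 76, 79, 84, 84, 85, 87, 85, 83, 87, 86, 89, 85, 89, 89, 87, 83, 84, 85, 88, 85, 82, 75, 65, 113, 113, 112, 108, 111, 112, 
[... 2084 characters left out ...]
, 122, 95, 45, 39, 34, 39, 39, 38, 38, 37, 39, 41, 38, 37, 43, 37, 39, 42, 38, 33, 40, 42, 116, 121, 116, 118, 116, 116, 114, 114, 113, 113, 115, 115, 113, 114, 113, 113, 114, 110]
180 [118, 119, 119, 116, 118, 118, 119, 117, 118, 117, 120, 122, 124, 121, 119, 116, 120, 48, 32, 39, 33, 39, 43, 39, 40, 39, 40, 45, 38, 40, 37, 35, 36, 41, 34, 35, 44, 119, 124, 119, 119, 118, 119, 116, 118, 117, 122, 119, 121, 120, 117, 116, 114, 114, 116]
190 [118, 119, 118, 112, 111, 111, 110, 111, 115, 117, 120, 119, 112, 116, 115, 119, 122, 62, 37, 37, 37, 39, 42, 43, 43, 41, 43, 38, 41, 40, 39, 37, 36, 39, 36, 33, 47, 115, 119, 118, 119, 115, 116, 115, 118, 114, 115, 113, 112, 118, 118, 117, 118, 115, 116]
```

```bash
python3 - <<'E'
from h import *
C=bot.camera('wrist')
# silhouette centre at row, iterate z along axis model: line through collar z=.0735,y=-.049 to bush mouth z .0845,y=.053
pts=[]
for col,row in ((309.3,10),(309.9,30),(310.4,60),(311.0,105),(311.2,121),(311.5,145),(311.9,180)):
    o,d=ray(C,(col,row)); z=.0735
    for _ in range(20):
        X=o+d*(z-o[2])/d[2]; z=.0735+(X[1]+.049)*(.011/.102)
    pts.append(X);print(row,X.round(4))
P=np.array(pts);p=np.polyfit(P[:,1],P[:,0],1);print('dx/dy',p,'yaw',-np.degrees(np.arctan(p[0])), 'x at y=.053',np.polyval(p,.053))
# depth from widths
T=np.array(C['tool_from_camera'])
for nm,wd,px,row,col in (('collar',.038,44.3,121,311.2),('grip',.030,34.9,145,311.5),('tail',.018,20.0,180,311.9),('shaft',.02,24.1,105,311)):
    dep=C['fx']*wd/px;o,d=ray(C,(col,row));print(nm,(o+d*dep).round(4))
E
```

```text
10 [0.581  0.0316 0.0822]
30 [0.5797 0.0182 0.0807]
60 [ 0.5773 -0.0031  0.0784]
105 [ 0.5734 -0.0377  0.0747]
121 [ 0.5719 -0.0509  0.0733]
145 [ 0.5695 -0.0717  0.0711]
180 [ 0.5657 -0.1041  0.0676]
dx/dy [0.1132687 0.5775912] yaw -6.462275642770864 x at y=.053 0.583594440946461
collar [ 0.5718 -0.051   0.0725]
grip [ 0.5697 -0.0706  0.0781]
tail [ 0.566  -0.1025  0.0737]
shaft [ 0.5734 -0.0376  0.0782]
```

```bash
python3 - <<'E'
from h import *
print(bot.get_obs()['time'])
plan([.5697,-.0715,.072],down(np.radians(-6.4),1))
E
```

```text
6.925
turn [-0.56  0.02 -0.09] shift [ 0.1785 -0.0039 -0.0305]
```

```bash
python3 -m handwheel '[[-0.5,0,0,0.06,-0.004,-0.0305,-0.3],[-0.5,0,0,0.12,-0.004,-0.0305,-0.3],[-0.5,0,0,0.16,-0.004,-0.0305,-0.3],[-0.5,0,0,0.1785,-0.004,-0.0305,-0.3],[-0.5,0,0,0.1785,-0.004,-0.0305,-0.3]]' 30
python3 - <<'E'
from h import *
o=bot.get_obs();print(o['wrist_force'],o['ee_pos'],o['tcp_rot'])
c=bot.camera('wrist');save(c,'w3')
E
```

```text
time: 7.55
ee_pos: [0.5694, -0.0715, 0.0718]
tcp_rot: [45.6, 90.0, -50.9]
wrist_force: [-0.2, -0.8, 1.2]
opening: 0.0557
[-0.15578828 -0.78540216  1.16926397] [ 0.56936368 -0.07148486  0.0718039 ] [ 45.5703339   89.96495477 -50.88437965]
```

View pics/w3.png

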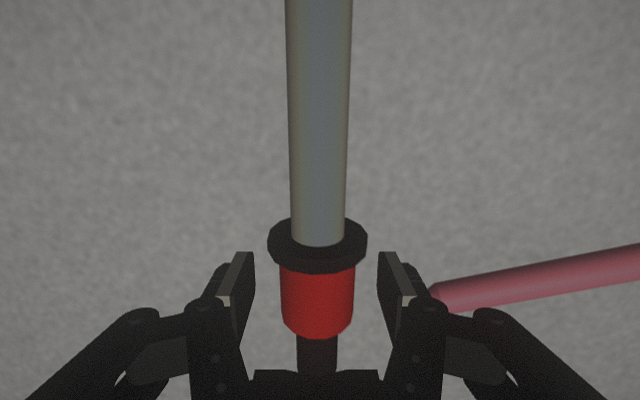

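The red grip is centred between the pads (columns 254 to 378, grip at about 317). Now I close.

```bash
python3 -m handwheel '[[0,0,0,0,0,0,1],[0,0,0,0,0,0,1],[0,0,0,0,0,0,1],[0,0,0,0,0,0,1]]' 30
python3 - <<'E'
from h import *
o=bot.get_obs();print(o['wrist_force'],o['torque'],o['ee_pos'],o['opening'])
c=bot.camera('wrist');save(c,'w4')
E
```

```text
time: 8.1
ee_pos: [0.5702, -0.0715, 0.0727]
tcp_rot: [82.5, 89.8, -13.9]
wrist_force: [1.6, -0.3, 3.0]
opening: 0.029
[ 1.62127641 -0.32399547  2.97706179] [ 0.05428043 -0.34585001 -0.19494984] [ 0.57015726 -0.07150977  0.07271892] 0.029030803835826922
```

View pics/w4.png

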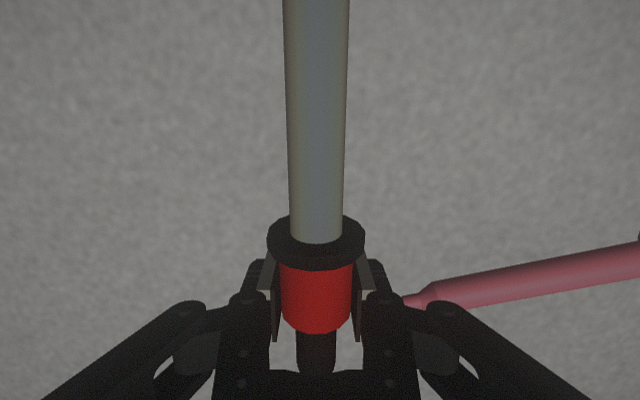

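```bash
python3 -m handwheel '[[0,0,0,-0.004,0,-0.005,1],[0,0,0,-0.007,0,-0.010,1],[0,0,0,-0.009,0,-0.015,1],[0,0,0,-0.010,0,-0.020,1],[0,0,0,-0.010,0,-0.020,1]]'
python3 - <<'E'
from h import *
o=bot.get_obs();R=Rn.from_euler('xyz',o['tcp_rot'],degrees=True).as_matrix()
print(o['wrist_force'],o['torque'],o['ee_pos'],R.round(3))
c=bot.camera('wrist');save(c,'w5')
E
```

```text
time: 8.78
ee_pos: [0.5717, -0.0509, 0.0818]
tcp_rot: [84.3, 89.9, -12.1]
wrist_force: [1.3, 0.0, -1.2]
opening: 0.0291
[ 1.31835423  0.04456061 -1.21834535] [-0.13096101 -0.06199541 -0.05216208] [ 0.57170057 -0.05091392  0.08176706] [[ 0.001  0.994 -0.111]
 [-0.    -0.111 -0.994]
 [-1.     0.001  0.   ]]
```

View pics/w5.png

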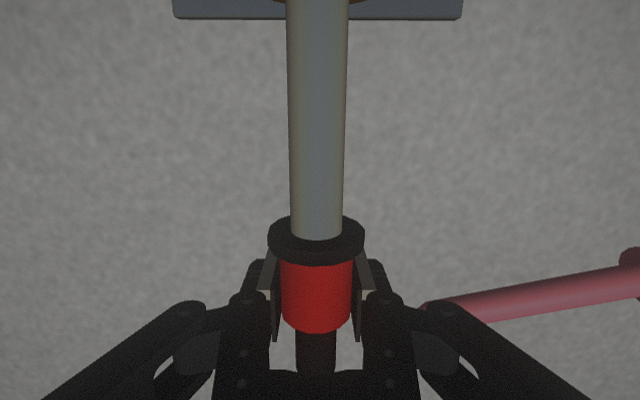

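```bash
python3 - <<'E'
from h import *
o=bot.get_obs();C=bot.camera('wrist');print(bot.get_obs()['time'])
g=cv2.GaussianBlur(cv2.cvtColor(C['frame'],cv2.COLOR_RGB2GRAY),(5,5),0).astype(float)
xs=[];ys=[]
for c in list(range(185,275))+list(range(360,455)):
    col=g[5:32,c];d=np.diff(col);i=np.argmax(d[4:])+4
    a,b,e=d[i-1],d[i],d[min(i+1,len(d)-1)]
    s=0.5*(a-e)/(a-2*b+e) if (a-2*b+e)!=0 else 0
    xs.append(c);ys.append(5+i+.5+s)
p=np.polyfit(xs,ys,1);res=np.abs(np.array(ys)-np.polyval(p,xs));m=res<1;p=np.polyfit(np.array(xs)[m],np.array(ys)[m],1);print(p,m.sum(),len(m))
def gp(px,z=0.0):
    a,d=ray(C,px);return a+d*(z-a[2])/d[2]
A=gp((200,np.polyval(p,200)));B=gp((440,np.polyval(p,440)));print(A,B,'yaw',np.degrees(np.arctan2(B[1]-A[1],B[0]-A[0])))
# side ends
for r in (3,6,9,12):
    row=g[r];d=np.diff(row); print(r,'left',165+np.argmin(d[165:190])+.5,'right',450+np.argmax(d[450:475])+.5, d[165:190].min().round(),d[450:475].max().round())
for z in (0,.003,.006):
    L=gp((173.5,10),z);Rr=gp((462.5,10),z);print(z,L.round(4),Rr.round(4),np.linalg.norm(L-Rr),((L+Rr)/2).round(4))
# spindle axis lateral
for r in (60,120,180): 
    d=np.diff(g[r]);print(r,270+np.argmax(np.abs(d[270:300]))+.5,335+np.argmax(np.abs(d[335:360]))+.5)
E
```

```text
8.875
[4.22627191e-03 1.80947235e+01] 185 185
[0.52244612 0.06792986 0.        ] [0.65038791 0.05296252 0.        ] yaw -6.672449951708175
3 left 171.5 right 462.5 -14.0 16.0
6 left 171.5 right 462.5 -16.0 16.0
9 left 171.5 right 461.5 -16.0 16.0
12 left 171.5 right 461.5 -16.0 17.0
0 [0.5093 0.0737 0.    ] [0.6623 0.0564 0.    ] 0.15395751135538577 [0.5858 0.0651 0.    ]
0.003 [0.5104 0.073  0.003 ] [0.6611 0.056  0.003 ] 0.15170480827525903 [0.5857 0.0645 0.003 ]
0.006 [0.5114 0.0723 0.006 ] [0.6599 0.0555 0.006 ] 0.14945210519513233 [0.5857 0.0639 0.006 ]
60 285.5 347.5
120 287.5 345.5
180 288.5 343.5
```

```bash
python3 -m handwheel '[[0.3,0,0,-0.001,0,-0.005,1],[0.3,0,0,-0.002,0,-0.010,1],[0.3,0,0,-0.003,0,-0.015,1],[0.3,0,0,-0.003,0,-0.020,1]]' 60
python3 - <<'E'
from h import *
o=bot.get_obs();print(o['wrist_force'],o['torque'],o['ee_pos'],o['tcp_rot'])
E
```

```text
time: 9.38
ee_pos: [0.574, -0.0313, 0.0849]
tcp_rot: [60.5, 89.9, -36.2]
wrist_force: [-0.6, -0.8, -4.4]
opening: 0.0286
[-0.57148626 -0.77196954 -4.35839919] [-0.73245504  0.16751343  0.06271613] [ 0.5740047  -0.03133073  0.08487672] [ 60.49384685  89.92369862 -36.24403959]
```

```bash
cat >> h.py <<'E'
def shaftfit(C,rows,r=.01):
    "fit axis of shaft (tool coords: point at z=-0.06 and slopes) from silhouette edges"
    from scipy.optimize import least_squares
    g=cv2.GaussianBlur(cv2.cvtColor(C['frame'],cv2.COLOR_RGB2GRAY),(3,3),0).astype(float)
    T=np.array(C['tool_from_camera']);cam=T[:3,3];L=[]
    for row in rows:
        d=np.abs(np.diff(g[row]))
        for a,b in ((272,305),(330,362)):
            i=a+np.argmax(d[a:b]);den=d[i-1]-2*d[i]+d[i+1];s=0.5*(d[i-1]-d[i+1])/den if den else 0
            u=i+.5+s;v=T[:3,:3]@np.array([(u-C['cx'])/C['fx'],(row-C['cy'])/C['fy'],1]);L.append(v/np.linalg.norm(v))
    L=np.array(L)
    def f(p):
        P=np.array([p[0],p[1],-.06]);D=np.array([p[2],p[3],-1.]);D/=np.linalg.norm(D)
        n=np.cross(L,D);n/=np.linalg.norm(n,axis=1)[:,None]
        return (np.abs(n@(P-cam))-r)*1000
    s=least_squares(f,[0,0,0,0],loss='soft_l1',f_scale=.2)
    P=s.x; print('axis at tool z=-60: x(down)%.1f y%.1f mm; nose pitch down %.2f deg, toward +y %.2f deg; rms %.2f'%(P[0]*1e3,P[1]*1e3,np.degrees(np.arctan(P[2])),np.degrees(np.arctan(P[3])),np.sqrt(np.mean(s.fun**2))))
    return P
E
python3 - <<'E'
from h import *
C=bot.camera('wrist');save(C,'w6')
shaftfit(C,range(40,210,4))
E
```

```text
axis at tool z=-60: x(down)-0.2 y-0.2 mm; nose pitch down -3.58 deg, toward +y 0.10 deg; rms 1.34
```

View pics/w6.png

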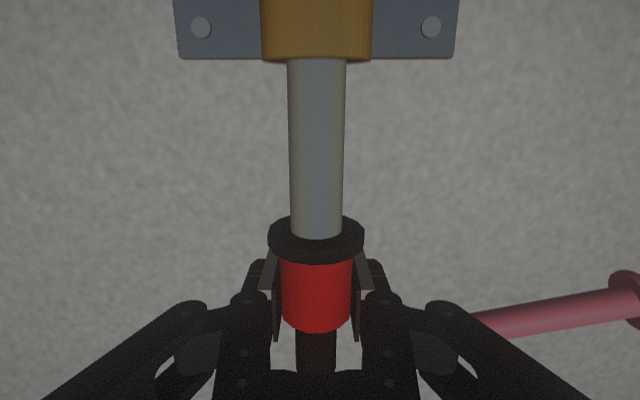

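```bash
python3 - <<'E'
from h import *
C=bot.camera('wrist')
P=shaftfit(C,range(68,212,3))
o=bot.get_obs();R=Rn.from_euler('xyz',o['tcp_rot'],degrees=True).as_matrix()
print('world z axis at tool z=-60',(np.array(o['ee_pos'])+R@[P[0],P[1],-.06]),'tool x',R[:,0], bot.get_obs()['time'])
E
```

```text
axis at tool z=-60: x(down)0.3 y-0.2 mm; nose pitch down -0.69 deg, toward +y 0.17 deg; rms 0.04
world z axis at tool z=-60 [0.58090631 0.02860161 0.08461653] tool x [ 1.34895841e-03 -2.85435541e-04 -9.99999049e-01] 9.475
```

```bash
python3 -m handwheel '[[0,0,0,0,0,-0.006,1],[0,0,0,0,0,-0.012,1],[0,0,0,0,0,-0.018,1],[0,0,0,0,0,-0.024,1],[0,0,0,0,0,-0.030,1],[0,0,0,0,0,-0.035,1],[0,0,0,0,0,-0.035,1]]' 90
python3 - <<'E'
from h import *
o=bot.get_obs();print(o['wrist_force'],o['torque'],o['ee_pos'],o['tcp_rot'])
C=bot.camera('wrist');save(C,'w7');P=shaftfit(C,range(165,212,2))
E
```

```text
time: 10.35
ee_pos: [0.5783, 0.0035, 0.085]
tcp_rot: [81.0, 89.9, -15.7]
wrist_force: [-0.1, -1.3, -4.9]
opening: 0.028
[-0.11989698 -1.33772589 -4.90528821] [-0.74412771  0.13082735  0.05595481] [0.57828463 0.00353119 0.08504427] [ 81.02900917  89.9037028  -15.68146147]
axis at tool z=-60: x(down)-27.7 y-1.9 mm; nose pitch down -53.09 deg, toward +y -4.54 deg; rms 1.42
```

View pics/w7.png

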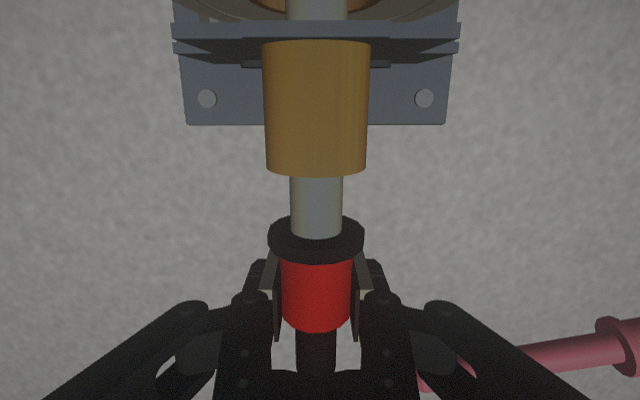

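```bash
python3 -m handwheel '[[0,0,0,0,0,-0.004,1],[0,0,0,0,0,-0.008,1],[0,0,0,0,0,-0.012,1],[0,0,0,0,0,-0.012,1]]'
python3 - <<'E'
from h import *
o=bot.get_obs();print(o['wrist_force'],o['torque'],o['ee_pos'],o['tcp_rot'])
C=bot.camera('wrist');save(C,'w8')
E
```

```text
time: 10.9
ee_pos: [0.5797, 0.0154, 0.085]
tcp_rot: [86.4, 89.9, -10.3]
wrist_force: [0.4, 0.7, -6.3]
opening: 0.0276
[ 0.42218639  0.72737713 -6.25107856] [-0.73364881  0.02984528 -0.04095979] [0.57969042 0.01541547 0.08500776] [ 86.39516957  89.90812208 -10.32563075]
```

View pics/w8.png

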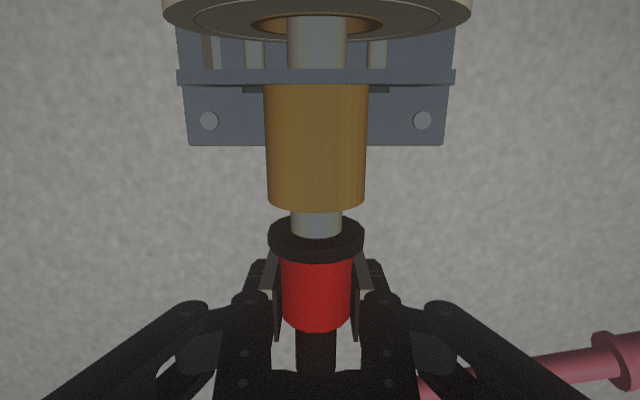

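```bash
python3 - <<'E'
from h import *
C=bot.camera('wrist');T=np.array(C['tool_from_camera'])
def pj(X):
    p=T[:3,:3].T@(np.array(X)-T[:3,3]);return (p[0]/p[2]*C['fx']+C['cx'],p[1]/p[2]*C['fy']+C['cy'])
for z in (-.012,-.016,-.02,-.022,-.024): print(z,'collar shaft-top',pj([-.01,0,z])[1], 'bush top at gap 5,10,15', [round(pj([-.018,0,z-g])[1],1) for g in (.005,.010,.015,.02)])
g=cv2.cvtColor(C['frame'],cv2.COLOR_RGB2GRAY)
print([int(v) for v in g[200:262,317]]);print(bot.get_obs()['time'])
E
```

```text
-0.012 collar shaft-top 272.76885529288853 bush top at gap 5,10,15 [np.float64(271.7), np.float64(258.6), np.float64(245.2), np.float64(231.4)]
-0.016 collar shaft-top 263.09882440639666 bush top at gap 5,10,15 [np.float64(261.2), np.float64(247.9), np.float64(234.2), np.float64(220.1)]
-0.02 collar shaft-top 253.2416512815962 bush top at gap 5,10,15 [np.float64(250.6), np.float64(236.9), np.float64(222.9), np.float64(208.6)]
-0.022 collar shaft-top 248.24118044136262 bush top at gap 5,10,15 [np.float64(245.2), np.float64(231.4), np.float64(217.2), np.float64(202.7)]
-0.024 collar shaft-top 243.19185024556478 bush top at gap 5,10,15 [np.float64(239.7), np.float64(225.8), np.float64(211.5), np.float64(196.8)]
[92, 93, 96, 91, 90, 94, 90, 92, 94, 92, 93, 93, 87, 105, 107, 104, 105, 106, 105, 105, 107, 104, 105, 104, 103, 105, 103, 107, 106, 104, 103, 105, 108, 103, 106, 106, 107, 109, 81, 43, 29, 32, 34, 28, 25, 29, 33, 29, 27, 34, 37, 37, 38, 41, 35, 39, 44, 36, 35, 35, 34, 35]
11.0
```

```bash
python3 - <<'E'
from h import *
C=bot.camera('wrist')
shaftfit(C,list(range(42,66,2))+list(range(215,236,2)))
shaftfit(C,list(range(215,236,1)))
shaftfit(C,list(range(42,66,1)))
o=bot.get_obs();R=Rn.from_euler('xyz',o['tcp_rot'],degrees=True).as_matrix();print(R[:,0],o['time'],o['wrist_force'])
g=cv2.GaussianBlur(cv2.cvtColor(C['frame'],cv2.COLOR_RGB2GRAY),(3,3),0)
for r in (45,55): print(g[r,270:365].tolist())
E
```

```text
axis at tool z=-60: x(down)2.3 y-0.4 mm; nose pitch down 3.95 deg, toward +y -0.26 deg; rms 2.29
axis at tool z=-60: x(down)-55.3 y-0.6 mm; nose pitch down -67.78 deg, toward +y 0.40 deg; rms 0.27
axis at tool z=-60: x(down)7.1 y-0.8 mm; nose pitch down -5.31 deg, toward +y 0.52 deg; rms 0.09
[ 1.36474373e-03 -2.01883090e-04 -9.99999048e-01] 11.05 [-0.02763339 -0.27444898 -6.33335023]
[83, 83, 84, 84, 84, 84, 84, 84, 83, 83, 83, 83, 84, 83, 82, 80, 73, 68, 71, 76, 81, 84, 87, 90, 92, 93, 94, 96, 99, 100, 101, 101, 100, 100, 100, 100, 100, 100, 100, 100, 100, 102, 102, 101, 101, 102, 102, 102, 103, 103, 102, 103, 103, 102, 102, 101, 101, 100, 100, 100, 101, 101, 101, 101, 101, 101, 100, 100, 100, 100, 99, 98, 96, 93, 89, 84, 82, 82, 83, 83, 84, 83, 82, 82, 82, 82, 83, 83, 83, 83, 84, 84, 83, 83, 84]
[81, 82, 83, 83, 83, 83, 83, 84, 83, 84, 84, 83, 83, 84, 83, 82, 74, 67, 69, 75, 79, 83, 87, 90, 93, 94, 95, 97, 99, 100, 101, 101, 101, 101, 101, 101, 102, 102, 102, 102, 102, 102, 102, 102, 102, 102, 103, 103, 103, 103, 103, 102, 101, 101, 100, 100, 101, 101, 101, 101, 102, 101, 101, 101, 100, 100, 101, 101, 101, 100, 99, 98, 96, 93, 88, 81, 78, 81, 83, 83, 83, 83, 83, 82, 83, 83, 83, 83, 83, 83, 83, 83, 84, 84, 85]
```

```bash
python3 -m handwheel '[[0,0,0,0,0,-0.002,1],[0,0,0,0,0,-0.004,1],[0,0,0,0,0,-0.005,1],[0,0,0,0,0,-0.005,1]]'
python3 - <<'E'
from h import *
o=bot.get_obs();print(o['wrist_force'],o['torque'],o['ee_pos'],o['tcp_rot'])
E
```

```text
time: 11.55
ee_pos: [0.5802, 0.02, 0.0849]
tcp_rot: [72.8, 89.9, -23.9]
wrist_force: [0.2, -1.3, -6.0]
opening: 0.0278
[ 0.19563237 -1.29762922 -6.04405699] [-0.97211499  0.14612859  0.01058195] [0.58015818 0.0200231  0.08493388] [ 72.8410811   89.91694462 -23.89829125]
```

```bash
python3 -m handwheel '[[0,0,0,0,0,-0.001,1],[0,0,0,0,0,-0.002,1],[0,0,0,0,0,-0.002,1]]'
python3 - <<'E'
from h import *
o=bot.get_obs();print(o['wrist_force'],o['torque'],o['ee_pos'],o['tcp_rot'])
C=bot.camera('wrist');save(C,'w9');S=bot.camera('side')
cv2.imwrite('pics/d9.png',cv2.resize(S['frame'][180:280,230:370,::-1],None,fx=5,fy=5,interpolation=cv2.INTER_CUBIC))
E
```

```text
time: 11.92
ee_pos: [0.5804, 0.022, 0.085]
tcp_rot: [72.6, 89.9, -24.1]
wrist_force: [-1.6, -2.2, -4.9]
opening: 0.0278
[-1.62972763 -2.20669932 -4.87823023] [-1.05512855  0.25991065  0.07645801] [0.58036046 0.02203156 0.084959  ] [ 72.62171988  89.91857469 -24.11377601]
```

View pics/w9.png

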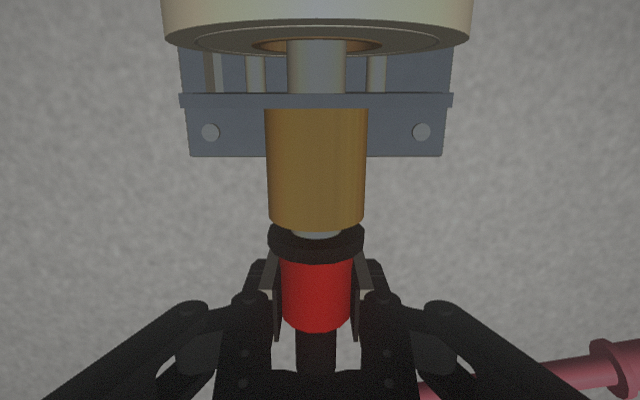

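View pics/d9.png

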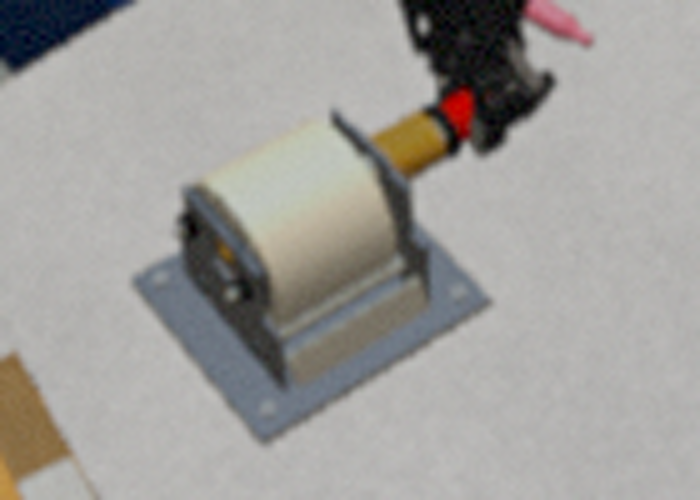

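```bash
python3 -m handwheel '[[0,0,0,0,0,-0.0015,1],[0,0,0,0,0,-0.003,1],[0,0,0,0,0,-0.003,1]]'
python3 - <<'E'
from h import *
o=bot.get_obs();print(o['wrist_force'],o['torque'],o['ee_pos'],o['tcp_rot'])
C=bot.camera('wrist');save(C,'w10')
g=cv2.cvtColor(C['frame'],cv2.COLOR_RGB2GRAY);print(g[215:255,317].tolist())
E
```

```text
time: 12.4
ee_pos: [0.5808, 0.0251, 0.085]
tcp_rot: [78.0, 89.9, -18.8]
wrist_force: [-1.7, -2.6, -5.5]
opening: 0.0277
[-1.74221282 -2.61099344 -5.45290084] [-1.05904234  0.33485533  0.130907  ] [0.58077828 0.02510496 0.08496295] [ 77.96747117  89.91324182 -18.76675061]
[95, 92, 92, 92, 92, 91, 95, 92, 92, 90, 93, 92, 91, 92, 92, 92, 94, 89, 89, 93, 92, 92, 92, 92, 97, 72, 39, 29, 37, 26, 30, 34, 29, 26, 27, 35, 41, 34, 35, 37]
```

```bash
python3 -m handwheel '[[0,0,0,0,0,-0.0015,1],[0,0,0,0,0,-0.003,1],[0,0,0,0,0,-0.004,1],[0,0,0,0,0,-0.004,1]]'
python3 - <<'E'
from h import *
o=bot.get_obs();print(o['wrist_force'],o['torque'],o['ee_pos'],o['tcp_rot'])
C=bot.camera('wrist');save(C,'w11');S=bot.camera('side')
cv2.imwrite('pics/d11.png',cv2.resize(S['frame'][180:280,230:370,::-1],None,fx=5,fy=5,interpolation=cv2.INTER_CUBIC))
g=cv2.cvtColor(C['frame'],cv2.COLOR_RGB2GRAY);print(g[230:265,317].tolist())
E
```

```text
time: 12.95
ee_pos: [0.5811, 0.0282, 0.085]
tcp_rot: [36.0, 89.9, -60.8]
wrist_force: [-2.1, -7.1, -3.6]
opening: 0.0278
[-2.05411552 -7.06736077 -3.59496394] [-2.16922615  0.47168146  0.21475167] [0.58114099 0.0282238  0.08498576] [ 36.01868382  89.85565858 -60.75240108]
[93, 92, 94, 92, 91, 94, 93, 95, 93, 92, 93, 93, 91, 91, 94, 90, 94, 95, 93, 65, 32, 34, 42, 36, 37, 37, 36, 38, 34, 31, 39, 34, 35, 34, 39]
```

View pics/w11.png

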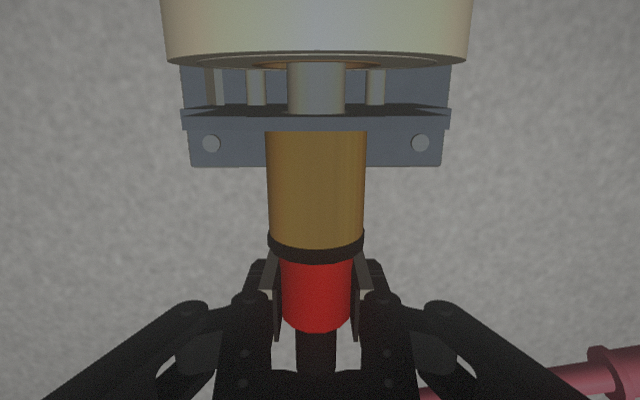

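View pics/d11.png

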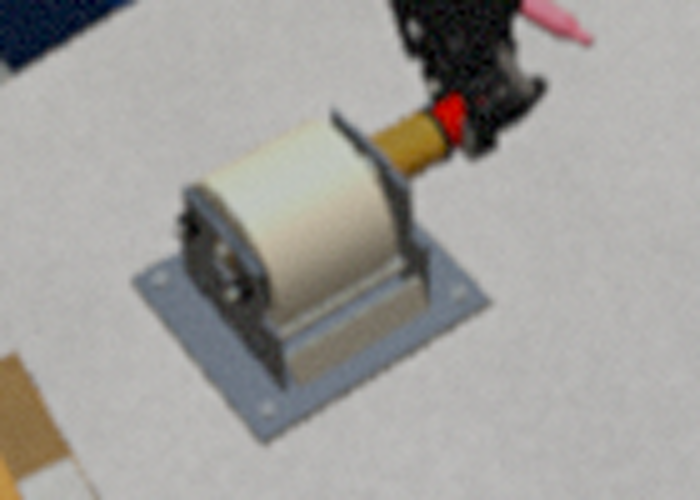

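```bash
python3 -m handwheel '[[0,0,0,0,0,-0.0015,1],[0,0,0,0,0,-0.003,1],[0,0,0,0,0,-0.003,1]]'
python3 - <<'E'
from h import *
o=bot.get_obs();print(o['wrist_force'],o['torque'],o['ee_pos'],o['tcp_rot'])
C=bot.camera('wrist');save(C,'w12')
g=cv2.cvtColor(C['frame'],cv2.COLOR_RGB2GRAY);print(g[230:265,317].tolist())
E
```

```text
time: 13.42
ee_pos: [0.5812, 0.0284, 0.085]
tcp_rot: [10.9, 89.6, -86.0]
wrist_force: [-3.3, -23.6, -2.6]
opening: 0.0279
[ -3.33833883 -23.6460007   -2.6359767 ] [-5.01052807  0.84105171  0.34246721] [0.58117864 0.02844532 0.0849863 ] [ 10.85045722  89.55748026 -86.03633462]
[95, 90, 92, 92, 94, 93, 91, 92, 93, 92, 93, 92, 90, 93, 91, 91, 92, 92, 94, 96, 61, 33, 38, 34, 39, 36, 37, 39, 32, 42, 33, 29, 37, 36, 33]
```

Push force rose to 23.6 N over only 0.2 mm of travel, so the collar is seated. I relax the push, release and rise.

```bash
python3 -m handwheel '[[0,0,0,0,0,0.002,1],[0,0,0,0,0,0.0035,1],[0,0,0,0,0,0.0035,0],[0,0,0,0,0,0.0035,-0.4],[0,0,0,0,0,0.0035,-0.6],[0,0,0,0,0,0.0035,-0.6]]'
python3 - <<'E'
from h import *
o=bot.get_obs();print(o['wrist_force'],o['torque'],o['ee_pos'],o['tcp_rot'],o['opening'])
C=bot.camera('wrist');save(C,'w13')
E
```

```text
time: 14.22
ee_pos: [0.5814, 0.0287, 0.0852]
tcp_rot: [88.0, 89.9, -8.7]
wrist_force: [-0.7, 0.3, 0.9]
opening: 0.0681
[-0.65745172  0.3055191   0.90329047] [-0.0202206   0.02852457  0.00802945] [0.5813565  0.02865204 0.08518538] [87.9990681  89.88704887 -8.7339472 ] 0.06808776256377909
```

View pics/w13.png

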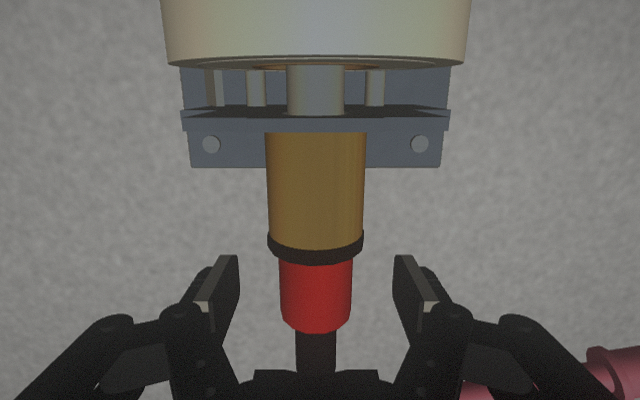

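The pads are clear and the collar sits on the bush (row about 245). I lift straight up and check.

```bash
python3 -m handwheel '[[0,0,0,-0.03,0,0,-0.6],[0,0,0,-0.08,0,0,-0.6],[0,0,0,-0.14,0,0,-0.6],[0,0,0,-0.18,0,0,-0.6],[0,0,0,-0.18,0,0,-0.6]]'
python3 - <<'E'
from h import *
o=bot.get_obs();print(o['wrist_force'],o['ee_pos'])
C=bot.camera('wrist');save(C,'w14');D=bot.camera('side');S=bot.camera('scene')
a=cv2.resize(D['frame'][190:280,230:370,::-1],(560,360),interpolation=cv2.INTER_CUBIC)
cv2.imwrite('pics/d14.png',a);save(D,'dfull')
for k in ('spindle_tip','grip_end','spindle','bush_mouth','roll','parcel','tape','stamp'):
    print(k,[[(np.round(np.array(r['centre'])*[640,400],1).tolist(),round(r['conf'],2)) for r in bot.tip_of(k,c)][:2] for c in (S,D)])
E
```

```text
time: 14.9
ee_pos: [0.582, 0.0286, 0.2687]
tcp_rot: [95.4, 89.6, -1.4]
wrist_force: [-0.3, -0.0, -1.0]
opening: 0.0687
[-0.32949422 -0.03174415 -0.9523021 ] [0.58196035 0.02864799 0.26870581]
spindle_tip [[([287.1, 246.3], 0.55)], [([347.4, 187.5], 0.6)]]
grip_end [[([304.7, 201.5], 0.81), ([357.8, 283.8], 0.74)], [([332.9, 197.1], 0.74), ([289.8, 222.6], 0.72)]]
spindle [[([324.8, 188.3], 0.58), ([327.0, 269.1], 0.57)], [([313.4, 206.0], 0.67), ([313.2, 170.9], 0.63)]]
bush_mouth [[([392.9, 162.3], 0.35)], [([312.9, 207.8], 0.64)]]
roll [[([353.6, 175.0], 0.87)], [([289.1, 225.2], 0.76)]]
parcel [[([394.9, 160.8], 0.65)], [([231.3, 292.4], 0.56)]]
tape [[([206.7, 296.0], 0.65)], [([398.5, 161.0], 0.65)]]
stamp [[([163.1, 256.1], 0.88)], [([442.6, 187.1], 0.62)]]
```

View pics/w14.png

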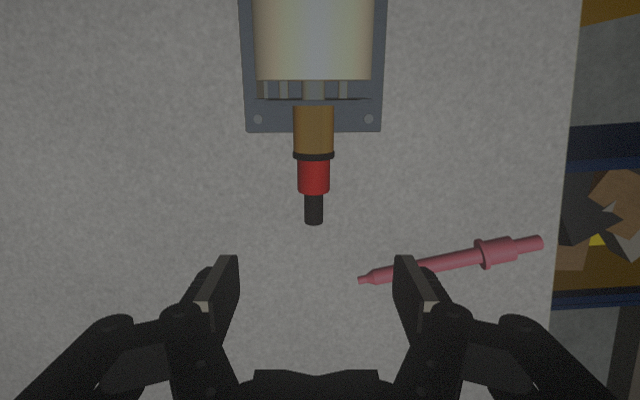

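View pics/d14.png

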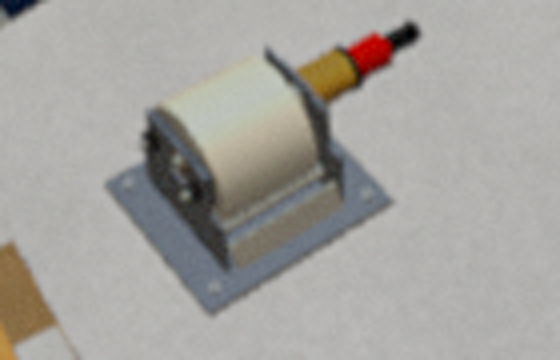

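```bash
python3 -m handwheel '[[0,0,0,0,0,-0.05,-0.6],[0,0,0,0,0,-0.11,-0.6],[0,0,0,0,0,-0.17,-0.6],[0,0,0,0,0,-0.22,-0.6],[0,0,0,0.02,0,-0.25,-0.6],[0,0,0,0.03,0,-0.25,-0.6],[0,0,0,0.03,0,-0.25,-0.6],[0,0,0,0.03,0,-0.25,-0.6]]'
python3 - <<'E'
from h import *
C=bot.camera('wrist');save(C,'w15')
cv2.imwrite('pics/w15c.png',cv2.resize(C['frame'][0:180,200:440,::-1],None,fx=3,fy=3,interpolation=cv2.INTER_CUBIC))
E
```

```text
time: 16.85
ee_pos: [0.6105, 0.2756, 0.2359]
tcp_rot: [89.8, 89.9, -7.0]
wrist_force: [-0.2, 0.3, -0.2]
opening: 0.0688
```

View pics/w15c.png

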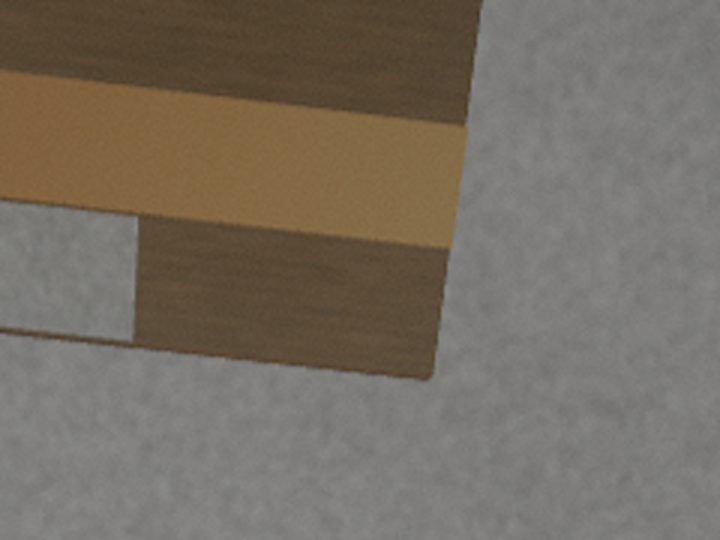

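View pics/w15.png

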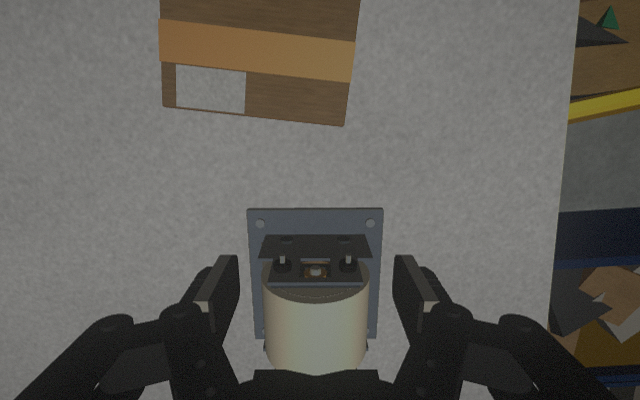

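```bash
python3 - <<'E'
from h import *
C=bot.camera('wrist');f=C['frame'][220:320,240:390,::-1]
f=cv2.convertScaleAbs(f,alpha=1.6,beta=10)
cv2.imwrite('pics/w16c.png',cv2.resize(f,None,fx=5,fy=5,interpolation=cv2.INTER_CUBIC))
E
```

```text
(no output)
```

View pics/w16c.png

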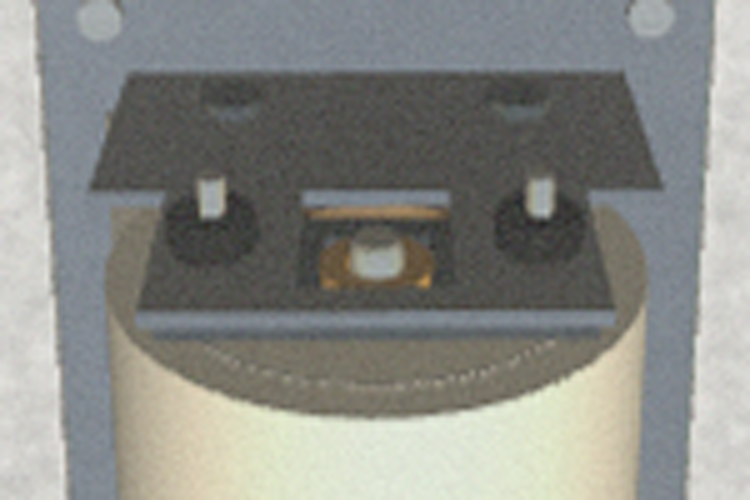

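The far side view shows the nose sticking out through the ringed hole inside the window, at crop (378,255). The roll sits between the cheeks.

```bash
python3 - <<'E'
from h import *
bot.job_done();print(bot.get_obs()['time'])
E
```

```text
the job is handed in; nothing more can be done
the job is handed in; nothing more can be done
```

I ran the spindle through the roll and the far bearing plate until its collar seated on the brass bush, then handed the job in at about 17 s. The interface gives no verdict.

**How it went:** I gripped the spindle by its red handle, levelled it and pushed it in along its axis. Holding the nose tilted slightly up was enough, so it passed the far plate without striking it or needing a search.

**Checks before handing in:**
- **Collar home:** the push force rose to 23.6 N over the last 0.2 mm, a hard stop. The wrist picture shows the collar against the bush with no gap.
- **Nose through:** a picture of the far side shows the nose out through the plate's hole, near the middle. I saw this in the picture and did not measure it.
- **Roll:** it is on the spindle between the cheeks.
- **Parcel, tape and stamp:** the networks placed all three within about 2.5 pixels of where they were at the start.
- **Robot:** the gripper was open and clear, with wrist force near zero.

**What went wrong or disagreed:**
- My first approach turned the wrist to its range limit with nothing touched. I replanned it the other way round, which cost about 1.5 s.
- In the last scene and side pictures the network's spindle tip report fell on the pink look-alike or the real spindle's handle end, so I disregarded it.
- It also put the bush mouth on the parcel in the scene picture, at low confidence.

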